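# Level the staining stage and move the pot onto it

## Robot

A 6-joint arm with a two-finger parallel gripper is mounted at the origin on the work surface. World frame = base frame: x ahead of the robot, y to its left, z up, the work surface at z = 0. Lengths are in mm, angles in rad, forces in N, time in s.
With the tool pointing down it reaches from about 275 to 1000 mm from the base axis. Payload 8.4 kg.
Tool frame: the origin (TCP) lies midway between the tips of the shut fingers; the grasp point (between the pads) lies 19 mm behind it; z points along the fingers, y is the line along which they close (so a half turn about z gives the same grasp; the last joint's range is limited). The gripper opens to 85 mm and grips with 20 to 120 N. Pads are 22 mm wide; open, the fingers measure 114 mm over their backs; the gripper's body (76 mm by 85 mm) begins 54 mm behind the grasp point. The pads swing forward as they close: fully open they stand 13 mm farther back than shut.
Start: joints at [1.279, 0.353, 1.633, -0, 1.155, -0.002], TCP at [178.599, 598.941, 231.281] pointing down, gripper open.
Joint ranges: [-2.63, 2.63], [-0.92, 2.1], [0.06, 2.66], [-1.3, 4.44], [0, 2.69], [-3.02, 3.02]. Speed limits (rad/s): [2.22, 2.22, 2.79, 3.14, 3.14, 3.14].

## Interface

Orientations are given as [roll, pitch, yaw] about the fixed x, y, z axes, in that order (R = Rz(yaw) Ry(pitch) Rx(roll)).
In Python, from rig import r, cams gives the robot as it stands. The module is installed in compiled form; this text tells all that it offers.
- The arm moves only by the tool send_rows, never from a script. Its argument "targets" is one flat list of numbers, 7 for each row, row after row: the shift along the tool's x, y, z in m, then the turn, a rotation vector about the tool's x, y, z in rad, then the opening, from -1 (shut) to 1 (fully open). In form: [tx, ty, tz, wx, wy, wz, fingers, tx, ty, tz, wx, wy, wz, fingers, ...]. A call has 1 to 12 rows; each row is the pose to reach, as a shift and turn from the pose commanded when the call began, along the tool's axes at that moment; what a row does not reach only later rows make up. A row lasts 1/12 s, in which the tool goes at most 41.7 mm and 7.16 degrees, less where a joint would pass 70% of its speed; a pose out of reach is approached as far as the arm can. A call with a gripper value outside its range is refused whole. The fingers move at their own pace and stop on an object; "grip_force" is the grip in N (left out, the last holds). Time passes only in rows, so rows that repeat a pose let the fingers close. It gives the time, the measured TCP pose, the force, the opening and the grip force at its end, in the units of the state.
- r.sense(): the state, without advancing time (a new reading comes with each control period).
- cams.grab_frame(name): name is "side" or "top" or "wrist"; returns a dict with "color" (420x560x3 uint8, blue, green, red), "fx", "fy", "cx", "cy" (pixels), "xyz" and "attitude" of the camera in the world. Camera axes: x right, y down, z forward; pixel columns grow to the right and rows downward; lengths in mm; the calibration is good to about 2 mm. A picture is of the moment at which its call begins. There is no depth.
- r.sign_off(): hands the job in; it is judged then, once.
The state is a dict: "clock": time; "qpos": joint angles; "qvel": joint speeds; "joint_efforts": joint torques, N m; "eef_pos": TCP position; "tcp_rot": TCP orientation; "contact_force": force on the tool from outside, world axes, zero at the start; "wrist_torque": the same for the moment, N m; "opening": opening from 0.0 (shut) to 1.0 (fully open); "grasp_force": force on a finger pad.
Only numpy, scipy, OpenCV 4.12 (cv2) and the standard library are available. Lean on these libraries where they do the work, as an engineer would, in place of code of your own. Each camera call takes 0.05 s, during which the arm holds its last target. There are 200 camera calls.

## Task

First swing the steel lever in front of the staining stage until its plate sits level. Only then lift the steel pot off the warming plate by its arched handle and set it down gently and upright beside, standing wholly on the round black pad of the stage, with the plate still level. Keep the pot upright on the way, and leave the bottles and everything else on the bench where they are.

Things in the scene. Friction and masses are not known exactly. Their poses are not given: they have to be found in the camera images.
- pot: open steel staining pot: 90 mm outer diameter, rim 85 mm high, about 0.4 kg, on the warming plate. A rigid arched bail handle spans it along the pot's y; its black grip bar is 16 mm thick and 56 mm long along y, its axis 148 mm above the underside. Origin: centre of the underside, z up
- pot_handle (a point): middle of the pot's black grip bar, 148 mm above the pot's underside, axes as the pot's
- stand: white square warming plate, 160 x 160 mm, with a dark heated top 60 mm above the bench. A square steel lip on top, 10 mm high and 5 mm thick, 114 mm wide inside, surrounds the pot. Fixed to the bench. Origin: centre of the underside
- stage: base of the levelling stage: grey, 160 x 160 mm, fixed to the bench, its front (-x of its frame) faces the robot roughly; the lever stands in front of it. Origin: centre of the underside
- plate: the stage's aluminium plate, 160 x 160 x 12 mm, hinged along its far edge; its front edge rises and sinks with the lever. When level its top is 54 mm above the bench. Origin on the hinge line, 75 mm behind the plate's middle, at mid thickness
- pad (a point): centre of the top face of the round black rubber pad (120 mm diameter, 2 mm thick) on the middle of the plate; z is the plate's normal. 56 mm above the bench when level
- lever (a joint): angle (rad) of the steel levelling lever on its vertical pivot; stays where left (4 N at its end moves it). 0: lever parallel to the plate's front edge, plate level. Positive: its end is swung out from the plate (clockwise from above), plate's front sinks 0.1 rad per rad; negative raises it. Range -0.45 to 1.3; starts swung out
- lever_pivot (a point): the lever's pivot: in the stage's frame at x = -130, y = +40 mm, 53 mm above the bench. At lever angle 0 the lever points along the stage's -y
- lever_grip (a point): point on the axis of the red upright peg at the lever's end, 80 mm from the pivot and 93 mm above the bench. The peg is 16 mm in diameter and reaches from 48 to 100 mm above the bench; push it sideways
- amber: brown glass reagent bottle with black cap, 56 mm diameter, 125 mm tall, loose bystander, to be left where it is. Origin: centre of the underside
- white: white plastic bottle with a blue label, 60 mm diameter, 145 mm tall, loose bystander, to be left where it is. Origin: centre of the underside
- green: grey bottle with green cap, 60 mm diameter, 105 mm tall, loose bystander, to be left where it is. Origin: centre of the underside
- clock: yellow desk clock, 84 mm wide, 94 mm tall, loose bystander, to be left where it is. Origin: centre of the underside
- slidebox: closed blue slide box, 52 x 102 x 34 mm, loose bystander, to be left where it is. Origin: centre of the underside
- dishes: stack of three pale closed culture dishes, 90 mm diameter, 48 mm tall, loose bystander, to be left where it is. Origin: centre of the underside
- oil: small brown oil bottle with red dropper cap, 42 mm diameter, 102 mm tall, loose bystander, to be left where it is. Origin: centre of the underside

How it is judged (in metres and radians):
On the way, in this order (a step that is already met when the one before it is completed fails the run):
1. the plate is level within 0.015 rad, while the pot still stands on the warming plate (angle between pad's own z axis and vertical below 0.015 rad and horizontal distance between pot and stand below 0.03 m and z of pot in the frame of stand below 0.065 m), for 0.2 s.
2. the pot is lifted clear of the warming plate's lip (z of pot in the frame of stand above 0.085 m), for 0.1 s.
At the end, for the whole second after the job is handed in: The pot stands at rest and upright (within 0.04 rad) on the round black pad, its centre within 15 mm of the pad's centre so that none of its foot overhangs, and the plate is level within 0.015 rad (angle between pad's own z axis and vertical below 0.015 rad and horizontal distance between pot and pad below 0.015 m and z of pot in the frame of pad between -0.004 and 0.004 m and angle between pot's own z axis and vertical below 0.04 rad and linear speed of pot below 0.01 m/s and angular speed of pot below 0.1 rad/s); the robot touches nothing.
It fails at once if the pot tips by more than 0.4 rad (angle between pot's own z axis and vertical above 0.4 rad).
It fails at once if the pot is dropped onto the stage: within 30 mm of the pad it moves faster than 0.5 m/s (linear speed of pot above 0.5 m/s and horizontal distance between pot and pad below 0.06 m and z of pot in the frame of pad below 0.03 m).
It fails at once if the pot is slammed onto the stage (more than 60 N between pot and plate) (contact force between pot and plate above 60 N).
It fails at once if a bystander (bottle, clock, slide box, dishes) is shifted by more than 25 mm or tipped over (distance of any of amber, white, green, clock, slidebox, dishes, oil from where it was at the start of the episode above 0.025 m or angle between any of amber, white, green, clock, slidebox, dishes, oil's own z axis and vertical above 0.4 rad).
It also fails if it takes over 59 s, if anything falls off the work surface, if the arm or the gripper's body presses on something with over 40 N, if the wrist force passes 120 N, or if a joint passes its speed limit or range.

## Working session

There is one attempt and no reset: what is moved stays moved. The work goes in short steps, Python scripts to look and compute and a tool call to move; the robot and the scene stay as the last step left them, time stands still between calls to the robot, and variables do not carry over. Pictures are saved under pics/ and viewed, at most 10 in all, crops included, and the job is handed in when it is done.

Besides the shell and the picture viewer there is one more tool, called after "Request:" as name(argument=value, ...) on one line, values as JSON. send_rows: Moves the arm, as the interface text tells. Its arguments: {"type":"object","properties":{"targets":{"type":"array"},"grip_force":{"type":"number"}},"required":["targets"]}

```bash
mkdir -p pics; cat > h.py <<'E'
import numpy as np, cv2, json
from scipy.spatial.transform import Rotation as R
from rig import r, cams
def grab(n,f):
    d=cams.grab_frame(n); cv2.imwrite('pics/'+f+'.png',d['color'])
    c={k:(np.array(d[k]).tolist()) for k in d if k!='color'}
    json.dump(c,open('pics/'+f+'.json','w')); return d,c
def load(f): return json.load(open('pics/'+f+'.json'))
def ray(c,u,v):
    d=np.array([(u-c['cx'])/c['fx'],(v-c['cy'])/c['fy'],1.])
    a=np.array(c['attitude']); M=R.from_euler('xyz',a).as_matrix() if a.size==3 else a
    return np.array(c['xyz']),M@d
def atz(c,u,v,z):
    o,d=ray(c,u,v); return (o+d*(z-o[2])/d[2]).round(1)
def proj(c,p):
    a=np.array(c['attitude']); M=R.from_euler('xyz',a).as_matrix() if a.size==3 else a
    q=M.T@(np.array(p)-c['xyz']); return (c['fx']*q[0]/q[2]+c['cx'],c['fy']*q[1]/q[2]+c['cy'])
E
python3 - <<'E'
from h import *
for n in('top','side'):
    d,c=grab(n,n+'0'); print(n,c)
a=cv2.imread('pics/top0.png')
cv2.imwrite('pics/top0x.png',cv2.resize(a,(800,600),interpolation=cv2.INTER_CUBIC))
s=r.sense();print(s['eef_pos'],s['tcp_rot'],s['clock'])
E
```

```text
top {'fx': 537.2100063327078, 'fy': 537.2100063327078, 'cx': 275.21625388878493, 'cy': 205.1016206977168, 'xyz': [346.69172298414986, 2.9316943008196312, 1537.483003292439], 'attitude': [-2.93476005604206, 0.0005185086471868328, -1.5734005063581713]}
side {'fx': 396.2313445678551, 'fy': 396.2313445678551, 'cx': 279.38071988406665, 'cy': 210.72450469983897, 'xyz': [528.12460544506, -874.75334272708, 836.0682045410717], 'attitude': [-2.2393014899329513, 0.01862212787475115, -0.1359223564688543]}
[178.48615481 598.53056224 230.66743673] [-3.14038361e+00  1.32087055e-05  2.85177849e+00] 0.1
```

View pics/top0x.png

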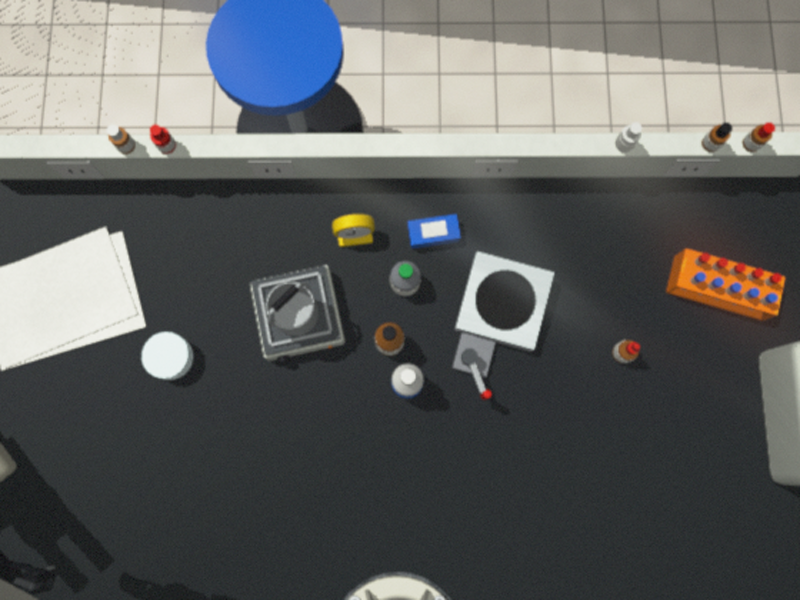

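View pics/side0.png

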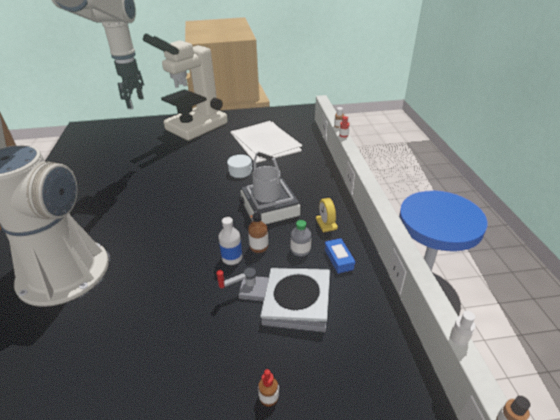

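The top view shows the pot and stand at about (297,312) in the 800x600 picture, the stage pad at (506,299), the lever pivot at (472,357) and the red peg at (487,394). The amber, white and green bottles stand between the stand and the stage. I'll enlarge crops.

```bash
python3 - <<'E'
from h import *
a=cv2.imread('pics/top0.png')
p=a[175:295,165:245]; q=a[170:290,300:400]
cv2.imwrite('pics/c1.png',np.hstack([cv2.resize(p,None,fx=4.4,fy=4.4,interpolation=cv2.INTER_CUBIC),cv2.resize(q,None,fx=4.4,fy=4.4,interpolation=cv2.INTER_CUBIC)]))
c=load('top0')
k=1.4286
for n,u,v,z in [('pad',506,299,52),('pivot',472,357,60),('peg',487,394,100),('amber',390,332,125),('white',407,378,145),('green',405,271,105),('clock',354,225,94),('oil',629,350,80),('dish',167,356,48),('box',434,230,34)]:
    print(n,atz(c,u/k,v/k,z))
E
```

```text
pad [ 645.7 -219.8   52. ]
pivot [ 529.9 -149.2   60. ]
peg [ 455.7 -171.3  100. ]
amber [569.   9. 125.]
white [481.5 -21.7 145. ]
green [690.4 -19.9 105. ]
clock [785.9  79.3  94. ]
oil [ 540.1 -447.3   80. ]
dish [534.9 444.2  48. ]
box [793.1 -80.6  34. ]
```

View pics/c1.png

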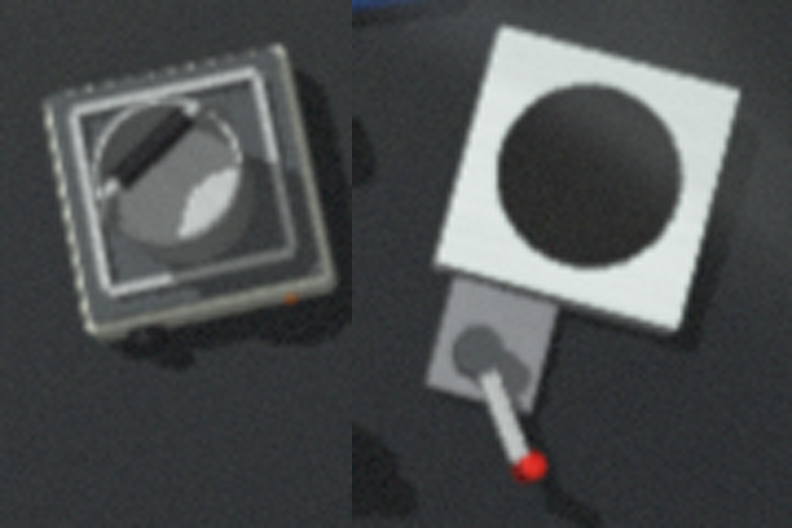

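```bash
python3 - <<'E'
from h import *
c=load('top0')
A=lambda x,y,z:atz(c,300+(x-352)/4.4,170+y/4.4,z)
B=lambda x,y,z:atz(c,165+x/4.4,175+y/4.4,z)
P=[A(500,27,54),A(740,92,54),A(678,328,46),A(435,264,46)]
print('plate',P,[np.linalg.norm(P[i]-P[i-1]) for i in range(4)])
f=(P[0]+P[1]-P[2]-P[3]);yaw=np.arctan2(f[1],f[0]);m=sum(P)/4
g=P[0]+P[3]-P[1]-P[2]; print('mean',m,'yaw',yaw,np.arctan2(g[1],g[0])-np.pi/2)
print('pad',A(590,175,52)); pv=A(480,350,62);pg=A(532,466,100)
print('pivot',pv,'peg',pg, np.linalg.norm((pv-pg)[:2]))
M=R.from_euler('z',yaw).as_matrix()
print('pivot from stage',m+M@[-130,40,0],'peg goal',m+M@[-130,-40,0])
d=np.array(pg-(m+M@[-130,40,0]));print('dist',np.hypot(*d[:2]),'lever angle',-(np.arctan2(d[1],d[0])-(yaw-np.pi/2)))
b=[B(117,183,212),B(192,117,212)];print('bar',b,sum(b)/2,np.linalg.norm(b[0]-b[1]))
d=b[1]-b[0];print('bar dir',np.arctan2(d[1],d[0]))
print('rim centre',B(168,171,145))
S=[B(68,115,70),B(260,68,70),B(298,250,70),B(110,297,70)];print('lip',sum(S)/4,[np.linalg.norm(S[i]-S[i-1]) for i in range(4)])
s=load('side0')
print('bar in side',proj(s,np.append((sum(b)/2)[:2],208)),'peg',proj(s,pg))
E
```

```text
plate [array([ 742., -164.,   54.]), array([ 698.2, -317.7,   54. ]), array([ 546.3, -273. ,   46. ]), array([ 587.9, -119.5,   46. ])] [np.float64(160.59595262645945), np.float64(159.81905393287744), np.float64(158.5424233446683), np.float64(159.03713402850292)]
mean [ 643.6  -218.55   50.  ] yaw -0.28364351435981 -0.2711483075428269
pad [ 644.3 -219.5   52. ]
pivot [ 530.6 -145.4   62. ] peg [ 455.4 -171.4  100. ] 79.5678326963856
pivot from stage [ 529.98873679 -143.76710842   50.        ] peg goal [ 507.60030273 -220.57048088   50.        ]
dist 79.54279573516033 lever angle 0.9323595250773051
bar [array([595.9, 212.9, 212. ]), array([634.3, 171. , 212. ])] [615.1  191.95 212.  ] 56.83458454145679
bar dir -0.8289571435269936
rim centre [615.8 193.1 145. ]
lip [623.325 193.05   70.   ] [np.float64(120.44749893625855), np.float64(125.22116434532941), np.float64(120.29916874193272), np.float64(120.73429504494568)]
bar in side (np.float64(264.33016468686816), np.float64(156.30719982926203)) peg (np.float64(218.33901219997622), np.float64(271.97653078650745))
```

```bash
python3 - <<'E'
from h import *
a=cv2.imread('pics/side0.png')
cv2.imwrite('pics/c2.png',np.hstack([cv2.resize(a[140:240,225:305],None,fx=5,fy=5,interpolation=cv2.INTER_CUBIC),cv2.resize(a[250:350,205:285],None,fx=5,fy=5,interpolation=cv2.INTER_CUBIC)]))
E
```

```text
(no output)
```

View pics/c2.png

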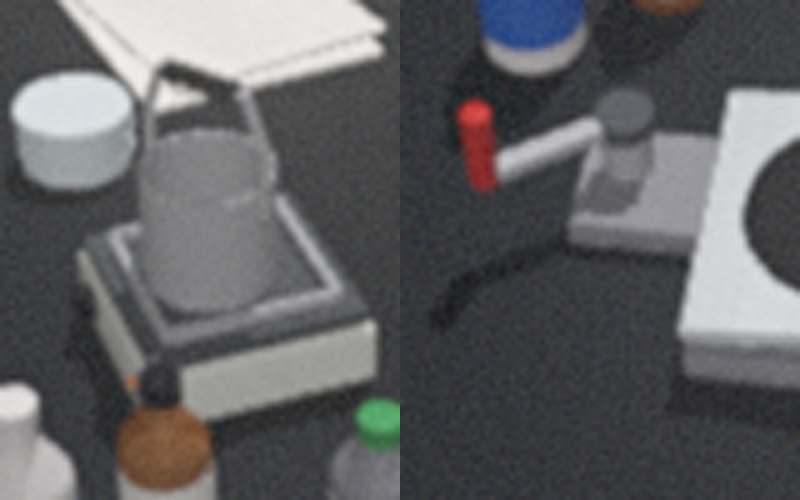

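The side view confirms it: the bar's middle is near (265.6,155) against a predicted (264,156), and the red peg's top is near (220,272) against (218,272). The sizes also agree: bar 57 mm, lever 79.5 mm, plate 160 mm. Next I'll move above the peg.

```bash
cat >> h.py <<'E'
def to(x,y,z,yaw):
    s=r.sense(); p=np.array(s['eef_pos']); M=R.from_euler('xyz',s['tcp_rot'])
    G=R.from_euler('xyz',[np.pi,0,yaw])
    print('t',s['clock'],'p',p.round(1),'rpy',np.round(s['tcp_rot'],3),'F',np.round(s['contact_force'],1),'op',round(float(s['opening']),3))
    print(' shift',np.round(M.inv().apply(np.array([x,y,z])-p)/1000,4),'turn',np.round((M.inv()*G).as_rotvec(),4))
E
python3 -c "
from h import *
to(455,-171,200,.354)"
```

```text
t 0.1 p [178.5 598.5 230.7] rpy [-3.14   0.     2.852] F [-0.2 -0.1 -0.2] op 1.002
 shift [-0.4849 -0.6584  0.0315] turn [-5.0000e-04  1.5000e-03  2.4978e+00]
```

Request:
send_rows(targets=[-0.485,-0.658,0,0,0,2.498,1,-0.485,-0.658,0,0,0,2.498,1,-0.485,-0.658,0,0,0,2.498,1,-0.485,-0.658,0,0,0,2.498,1,-0.485,-0.658,0,0,0,2.498,1,-0.485,-0.658,0,0,0,2.498,1,-0.485,-0.658,0,0,0,2.498,1,-0.485,-0.658,0,0,0,2.498,1,-0.485,-0.658,0,0,0,2.498,1,-0.485,-0.658,0,0,0,2.498,1,-0.485,-0.658,0,0,0,2.498,1,-0.485,-0.658,0,0,0,2.498,1], grip_force=20)

```text
clock: 1.1
eef_pos: [347.8, 126.6, 231.4]
tcp_rot: [3.141, -0.0, 1.346]
contact_force: [1.3, 0.3, 0.0]
opening: 1.003
grasp_force: 0.0
```

```bash
python3 -c "
from h import *
to(455,-171,200,.354)"
```

```text
t 1.1 p [347.8 126.6 231.4] rpy [ 3.141 -0.     1.346] F [1.3 0.3 0. ] op 1.003
 shift [-0.2662  0.1708  0.0314] turn [ 3.000e-04 -4.000e-04  9.921e-01]
```

Request:
send_rows(targets=[-0.266,0.171,0,0,0,0.992,1,-0.266,0.171,0,0,0,0.992,1,-0.266,0.171,0,0,0,0.992,1,-0.266,0.171,0,0,0,0.992,1,-0.266,0.171,0,0,0,0.992,1,-0.266,0.171,0,0,0,0.992,1,-0.266,0.171,0,0,0,0.992,1,-0.266,0.171,0,0,0,0.992,1,-0.266,0.171,0,0,0,0.992,1,-0.266,0.171,0,0,0,0.992,1,-0.266,0.171,0,0,0,0.992,1])

```text
clock: 2.02
eef_pos: [456.3, -167.8, 230.8]
tcp_rot: [-3.14, 0.001, 0.361]
contact_force: [-0.2, 0.0, -0.0]
opening: 1.005
grasp_force: 0.0
```

```bash
python3 - <<'E'
from h import *
to(455.4,-171.4,150,.354)
d,c=grab('wrist','w0'); print(c, 'peg top expected',proj(c,[455.4,-171.4,100]))
E
```

```text
t 2.0167 p [ 456.3 -167.8  230.8] rpy [-3.14e+00  1.00e-03  3.61e-01] F [-0.2  0.  -0. ] op 1.005
 shift [-0.002   0.0032  0.0808] turn [-0.0012  0.0009  0.007 ]
{'fx': 334.6796711226283, 'fy': 334.6796711226283, 'cx': 283.28927303652176, 'cy': 211.43521371869298, 'xyz': [527.6246216754738, -142.0887238560949, 374.35093050479657], 'attitude': [2.832104913355965, 0.001868783272818364, -1.2080203661289652]} peg top expected (np.float64(285.9731342068831), np.float64(200.4750645733922))
```

View pics/w0.png

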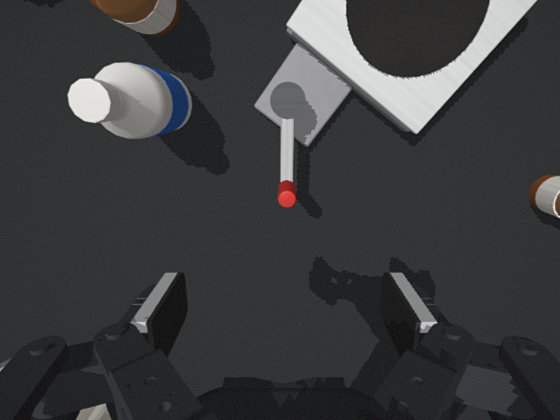

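The wrist view shows the peg's top at (287,199), against a predicted (286,200), so the peg measurement holds. I'll descend and grip the peg lightly.

Request:
send_rows(targets=[-0.002,0.003,0.04,0,0,0.007,1,-0.002,0.003,0.08,0,0,0.007,1,-0.002,0.003,0.12,0,0,0.007,1,-0.002,0.003,0.155,0,0,0.007,1,-0.002,0.003,0.155,0,0,0.007,1,-0.002,0.003,0.155,0,0,0.007,-1,-0.002,0.003,0.155,0,0,0.007,-1,-0.002,0.003,0.155,0,0,0.007,-1,-0.002,0.003,0.155,0,0,0.007,-1,-0.002,0.003,0.155,0,0,0.007,-1,-0.002,0.003,0.155,0,0,0.007,-1,-0.002,0.003,0.155,0,0,0.007,-1], grip_force=20)

```text
clock: 3.07
eef_pos: [456.9, -172.0, 77.5]
tcp_rot: [3.141, -0.001, 0.353]
contact_force: [-2.3, 1.7, 9.8]
opening: 0.173
grasp_force: 21.7
```

```bash
python3 - <<'E'
from h import *
pv=np.array([530.2,-144.3]); s=r.sense()
yawE=-0.277
to(455,-171,75,.354)
p=np.array(s['eef_pos']); print('r',np.hypot(*(p[:2]-pv)))
M=R.from_euler('xyz',s['tcp_rot'])
a0=np.arctan2(*(p[:2]-pv)[::-1]); a1=yawE-np.pi/2
rad=np.hypot(*(p[:2]-pv))
for i in range(1,11):
    a=a0+(a1-a0)*i/10
    q=np.array([*(pv+rad*np.array([np.cos(a),np.sin(a)])),p[2]])
    print(np.round(M.inv().apply(q-p)/1000,3),round(-(a-a0),3))
E
```

```text
t 3.0667 p [ 456.9 -172.    77.5] rpy [ 3.141e+00 -1.000e-03  3.530e-01] F [-2.3  1.7  9.8] op 0.173
 shift [-0.0014 -0.0016  0.0025] turn [ 0.0011 -0.0015 -0.0014]
r 78.39174030651654
[0.    0.007 0.   ] -0.093
[0.001 0.015 0.   ] -0.186
[0.003 0.022 0.   ] -0.28
[0.006 0.029 0.   ] -0.373
[0.009 0.035 0.   ] -0.466
[0.012 0.041 0.   ] -0.559
[0.017 0.047 0.   ] -0.653
[0.021 0.053 0.   ] -0.746
[0.027 0.058 0.   ] -0.839
[0.032 0.063 0.   ] -0.932
```

Request:
send_rows(targets=[0,0.007,0,0,0,-0.093,-1,0.001,0.015,-0.001,0,0,-0.186,-1,0.003,0.022,-0.002,0,0,-0.28,-1,0.006,0.029,-0.002,0,0,-0.373,-1,0.009,0.035,-0.002,0,0,-0.466,-1,0.012,0.041,-0.002,0,0,-0.559,-1,0.017,0.047,-0.002,0,0,-0.653,-1,0.021,0.053,-0.002,0,0,-0.746,-1,0.027,0.058,-0.002,0,0,-0.839,-1,0.032,0.063,-0.002,0,0,-0.932,-1,0.032,0.063,-0.002,0,0,-0.932,-1,0.032,0.063,-0.002,0,0,-0.932,-1])

```text
clock: 4.07
eef_pos: [507.7, -220.6, 78.1]
tcp_rot: [3.142, 0.001, 1.282]
contact_force: [-1.2, -6.9, -6.7]
opening: 0.175
grasp_force: 20.7
```

```bash
python3 - <<'E'
from h import *
to(508.3,-220.5,78,1.293)
E
```

```text
t 4.0667 p [ 507.7 -220.6   78.1] rpy [3.142e+00 1.000e-03 1.282e+00] F [-1.2 -6.9 -6.7] op 0.175
 shift [0.0003 0.0005 0.0001] turn [ 0.0001  0.001  -0.0106]
```

The peg is at its goal. I'll release, rise and check.

Request:
send_rows(targets=[0,0,0,0,0,0,1,0,0,0,0,0,0,1,0,0,0,0,0,0,1,0,0,0,0,0,0,1,0,0,0,0,0,0,1,0,0,-0.04,0,0,0,1,0,0,-0.08,0,0,0,1,0,0,-0.12,0,0,0,1,0,0,-0.16,0,0,0,1,0,0,-0.2,0,0,0,1,0,0,-0.24,0,0,0,1,0,0,-0.24,0,0,0,1])

```text
clock: 5.07
eef_pos: [511.2, -221.1, 327.0]
tcp_rot: [3.129, 0.001, 1.284]
contact_force: [0.8, -0.4, -0.8]
opening: 0.999
grasp_force: 0.0
```

```bash
python3 - <<'E'
from h import *
to(615,192,318,2.313)
d,c=grab('wrist','w1'); print('peg goal',proj(c,[507.6,-220.6,100]),'pad',proj(c,[644,-219,56]), c['xyz'],c['attitude'])
M=R.from_euler('z',-.277).as_matrix()
for x,y in [(-80,80),(-80,-80),(-60,0),(60,0)]: print((x,y),np.round(proj(c,np.array([643.8,-219,54])+M@[x,y,0]),1))
E
```

```text
t 5.0667 p [ 511.2 -221.1  327. ] rpy [3.129e+00 1.000e-03 1.284e+00] F [ 0.8 -0.4 -0.8] op 0.999
 shift [ 0.4257 -0.0172  0.0081] turn [ 0.0106  0.0077 -1.0285]
peg goal (np.float64(278.6125466233372), np.float64(175.87285319431936)) pad (np.float64(385.79971717958), np.float64(136.07302611444362)) [530.2130135658033, -147.79817928509348, 470.4660326877385] [2.8327977535161866, -0.010761135041975178, -0.2845196304643387]
(-80, 80) [321.6  65.4]
(-80, -80) [318.2 199.7]
(-60, 0) [336.1 136.4]
(60, 0) [434.  135.6]
```

View pics/w1.png

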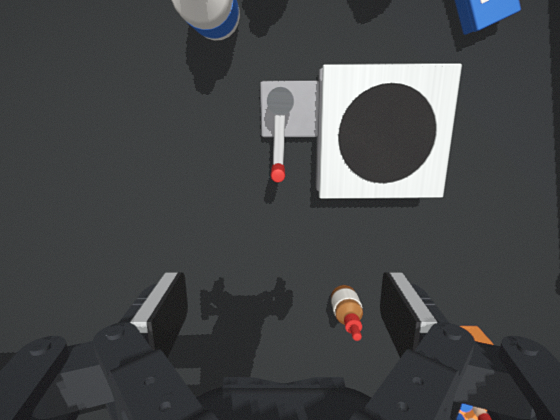

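The wrist view shows the peg at (278,174), parallel to the plate's front edge, and the pad centred near (387,133). Both lie within 3 px of the predictions. I'll refine the pad by an ellipse fit in the top view and move on towards the pot.

Request:
send_rows(targets=[0.426,-0.017,0.008,0.01,0.008,-1.028,1,0.426,-0.017,0.008,0.01,0.008,-1.028,1,0.426,-0.017,0.008,0.01,0.008,-1.028,1,0.426,-0.017,0.008,0.01,0.008,-1.028,1,0.426,-0.017,0.008,0.01,0.008,-1.028,1,0.426,-0.017,0.008,0.01,0.008,-1.028,1,0.426,-0.017,0.008,0.01,0.008,-1.028,1,0.426,-0.017,0.008,0.01,0.008,-1.028,1,0.426,-0.017,0.008,0.01,0.008,-1.028,1,0.426,-0.017,0.008,0.01,0.008,-1.028,1,0.426,-0.017,0.008,0.01,0.008,-1.028,1,0.426,-0.017,0.008,0.01,0.008,-1.028,1])

```text
clock: 6.12
eef_pos: [611.5, 196.6, 308.3]
tcp_rot: [-3.135, -0.013, 2.316]
contact_force: [-0.4, 0.1, -1.6]
opening: 1.001
grasp_force: 0.0
```

```bash
python3 - <<'E'
from h import *
d,c=grab('top','top1')
h=d['color'].astype(int); g=cv2.cvtColor(d['color'],cv2.COLOR_BGR2GRAY)
m=((g<100).astype(np.uint8)); x0,y0=300,170
n,l,st,ce=cv2.connectedComponentsWithStats(m)
i=l[209,354]; print(st[i],ce[i])
cn=max(cv2.findContours((l==i).astype(np.uint8),0,1)[0],key=len); e=cv2.fitEllipse(cn); print(e, 'pad',atz(c,*e[0],56))
red=(h[:,:,2]>150)&(h[:,:,1]<70)&(h[:,:,0]<70); red[:240]=0;red[:,:310]=0;red[300:]=0;red[:,400:]=0
v,u=np.nonzero(red);print('peg',u.mean(),v.mean(),atz(c,u.mean(),v.mean(),98))
to(615,192,318,2.313)
E
```

```text
[ 334  189   41   41 1318] [353.72382398 209.09711684]
((353.7330017089844, 209.0979461669922), (39.43417739868164, 40.726200103759766), 120.403076171875) pad [ 645.5 -218.    56. ]
peg 358.0 256.5 [ 507.2 -218.9   98. ]
t 6.1667 p [611.2 194.6 308.6] rpy [-3.135 -0.012  2.315] F [-0.1 -0.7 -0.8] op 1.003
 shift [-0.0044  0.0009 -0.0094] turn [-0.0068 -0.0122  0.0019]
```

Request:
send_rows(targets=[-0.004,0.001,0.03,-0.006,-0.012,0.002,1,-0.004,0.001,0.03,-0.006,-0.012,0.002,1,-0.004,0.001,0.03,-0.006,-0.012,0.002,1,-0.004,0.001,0.03,-0.006,-0.012,0.002,1])

```text
clock: 6.5
eef_pos: [614.8, 190.4, 280.8]
tcp_rot: [3.141, 0.0, 2.31]
contact_force: [-0.3, 0.3, -0.0]
opening: 0.999
grasp_force: 0.0
```

```bash
python3 - <<'E'
from h import *
to(615,192,188,2.313)
d,c=grab('wrist','w2'); print('bar',proj(c,[615.1,192,216]),'ends',proj(c,[595.9,212.9,216]),proj(c,[634.3,171,216]))
cv2.imwrite('pics/w2x.png',cv2.resize(d['color'][100:350,130:430],None,fx=2.4,fy=2.4))
E
```

```text
t 6.5 p [614.8 190.4 280.8] rpy [3.141 0.    2.31 ] F [-0.3  0.3 -0. ] op 0.999
 shift [0.0011 0.0011 0.0928] turn [ 0.0009  0.0003 -0.0035]
bar (np.float64(288.19469729393245), np.float64(226.04284320324354)) ends (np.float64(288.2759082909669), np.float64(184.11876731783346)) (np.float64(288.0209629237012), np.float64(264.9504527675031))
```

View pics/w2x.png

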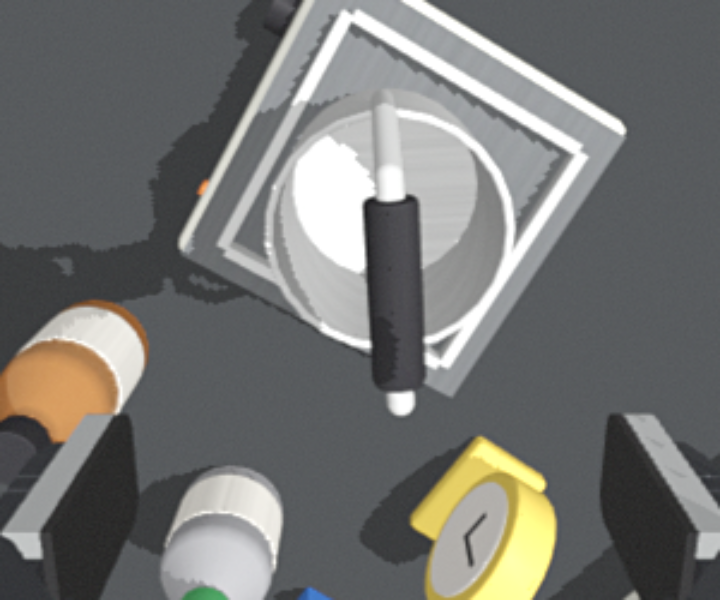

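The bar runs in the picture from (292.5,183) to (296,260), a few px right of the prediction. I'll refine it.

```bash
python3 - <<'E'
from h import *
c=load('w2')
b=[atz(c,130+x/2.4,100+y/2.4,210) for x,y in[(390,200),(398,387)]]
d=b[0]-b[1];m=sum(b)/2;print(b,m,np.linalg.norm(d),np.arctan2(d[1],d[0]))
to(m[0],m[1],188,np.arctan2(d[1],d[0]))
E
```

```text
[array([598.6, 214.2, 210. ]), array([638.5, 174.7, 210. ])] [618.55 194.45 210.  ] 56.14499087184892 2.3612322309499016
t 6.55 p [615.2 190.7 281.4] rpy [3.14e+00 1.00e-03 2.31e+00] F [-0.8 -0.1  0.2] op 0.999
 shift [0.0006 0.0048 0.0934] turn [ 0.002   0.0009 -0.0516]
```

Request:
send_rows(targets=[0.001,0.004,0.03,0,0,-0.048,1,0.001,0.004,0.06,0,0,-0.048,1,0.001,0.004,0.093,0,0,-0.048,1,0.001,0.004,0.093,0,0,-0.048,1,0.001,0.004,0.093,0,0,-0.048,0,0.001,0.004,0.093,0,0,-0.048,-0.3,0.001,0.004,0.093,0,0,-0.048,-0.5,0.001,0.004,0.093,0,0,-0.048,-0.6,0.001,0.004,0.093,0,0,-0.048,-1,0.001,0.004,0.093,0,0,-0.048,-1,0.001,0.004,0.093,0,0,-0.048,-1,0.001,0.004,0.093,0,0,-0.048,-1], grip_force=60)

```text
clock: 7.55
eef_pos: [618.4, 195.4, 188.6]
tcp_rot: [3.138, 0.002, 2.359]
contact_force: [0.8, 1.9, 6.4]
opening: 0.161
grasp_force: 58.5
```

```bash
python3 - <<'E'
from h import *
to(618,194,188,2.36)
E
```

```text
t 7.55 p [618.4 195.4 188.6] rpy [3.138e+00 2.000e-03 2.359e+00] F [0.8 1.9 6.4] op 0.161
 shift [-0.0007 -0.0013  0.0006] turn [ 0.004   0.0019 -0.0011]
```

Request:
send_rows(targets=[0,0,-0.003,0,0,0,-1,0,0,-0.008,0,0,0,-1,0,0,-0.015,0,0,0,-1,0,0,-0.025,0,0,0,-1,0,0,-0.04,0,0,0,-1,0,0,-0.06,0,0,0,-1,0,0,-0.08,0,0,0,-1,0,0,-0.1,0,0,0,-1,0,0,-0.12,0,0,0,-1,0,0,-0.14,0,0,0,-1,0,0,-0.15,0,0,0,-1,0,0,-0.15,0,0,0,-1])

```text
clock: 8.55
eef_pos: [618.2, 195.2, 340.5]
tcp_rot: [3.136, 0.003, 2.359]
contact_force: [0.4, -0.9, -3.6]
opening: 0.166
grasp_force: 58.6
```

```bash
python3 - <<'E'
from h import *
to(645,-218.5,338,2.36); print(r.sense()['grasp_force'])
d,c=grab('wrist','w3');cv2.imwrite('pics/w3x.png',cv2.resize(d['color'],None,fx=1,fy=1))
p=r.sense()['eef_pos']; q=np.array([p[0],p[1],p[2]+19])
for z in (-148,-63):
  print(z,np.round(proj(c,q+[0,0,z]),1))
E
```

```text
t 8.55 p [618.2 195.2 340.5] rpy [3.136e+00 3.000e-03 2.359e+00] F [ 0.4 -0.9 -3.6] op 0.166
 shift [-0.3107 -0.2744  0.0019] turn [ 0.0055  0.0029 -0.0012]
58.55356156826019
-148 [284.2 199.9]
-63 [285.1 237.7]
```

View pics/w3x.png

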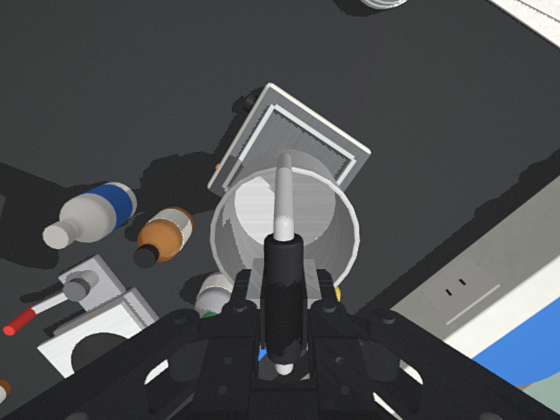

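The pot hangs upright from the grip. Its rim is centred at about (285,237), where it was predicted. I'll carry it over smoothly.

Request:
send_rows(targets=[-0.001,-0.001,0,0,0,0,-1,-0.005,-0.005,0,0,0,0,-1,-0.012,-0.01,0,0,0,0,-1,-0.021,-0.018,0,0,0,0,-1,-0.032,-0.028,0,0,0,0,-1,-0.045,-0.04,0,0,0,0,-1,-0.061,-0.054,0,0,0,0,-1,-0.078,-0.069,0,0,0,0,-1,-0.096,-0.085,0,0,0,0,-1,-0.115,-0.102,0,0,0,0,-1,-0.135,-0.119,0,0,0,0,-1,-0.155,-0.137,0,0,0,0,-1])

```text
clock: 9.6
eef_pos: [630.1, -14.2, 337.0]
tcp_rot: [3.141, 0.001, 2.358]
contact_force: [0.1, 0.7, -2.2]
opening: 0.162
grasp_force: 58.5
```

Request:
send_rows(targets=[-0.02,-0.018,0,0,0,0,-1,-0.04,-0.035,0,0,0,0,-1,-0.059,-0.052,0,0,0,0,-1,-0.078,-0.068,0,0,0,0,-1,-0.095,-0.083,0,0,0,0,-1,-0.11,-0.097,0,0,0,0,-1,-0.123,-0.109,0,0,0,0,-1,-0.135,-0.119,0,0,0,0,-1,-0.144,-0.127,0,0,0,0,-1,-0.15,-0.132,0,0,0,0,-1,-0.154,-0.136,0,0,0,0,-1,-0.155,-0.137,0,0,0,0,-1])

```text
clock: 10.6
eef_pos: [643.6, -218.7, 337.0]
tcp_rot: [3.14, 0.001, 2.358]
contact_force: [-0.1, -0.2, -2.6]
opening: 0.169
grasp_force: 58.5
```

```bash
python3 - <<'E'
from h import *
to(645.2,-218.5,205,2.36)
E
```

```text
t 10.6 p [ 643.6 -218.7  337. ] rpy [3.140e+00 1.000e-03 2.358e+00] F [-0.1 -0.2 -2.6] op 0.169
 shift [-0.0009  0.0011  0.132 ] turn [ 0.0013  0.0006 -0.0017]
```

Request:
send_rows(targets=[-0.001,0.001,0.006,0,0,0,-1,-0.001,0.001,0.018,0,0,0,-1,-0.001,0.001,0.036,0,0,0,-1,-0.001,0.001,0.054,0,0,0,-1,-0.001,0.001,0.072,0,0,0,-1,-0.001,0.001,0.09,0,0,0,-1,-0.001,0.001,0.106,0,0,0,-1,-0.001,0.001,0.12,0,0,0,-1,-0.001,0.001,0.13,0,0,0,-1,-0.001,0.001,0.137,0,0,0,-1,-0.001,0.001,0.14,0,0,0,-1,-0.001,0.001,0.14,0,0,0,-1])

```text
clock: 11.6
eef_pos: [645.1, -217.5, 196.4]
tcp_rot: [3.141, -0.0, 2.359]
contact_force: [-0.6, 0.4, -2.4]
opening: 0.165
grasp_force: 58.5
```

```bash
python3 - <<'E'
from h import *
to(645.2,-218.5,185,2.36)
d,c=grab('side','s3')
a=d['color']; cv2.imwrite('pics/s3x.png',cv2.resize(a[190:340,200:350],None,fx=4,fy=4,interpolation=cv2.INTER_CUBIC))
print(proj(c,[645.2,-218.5,56]),proj(c,[645.2,-218.5,66]))
E
```

```text
t 11.6 p [ 645.1 -217.5  196.4] rpy [ 3.141 -0.     2.359] F [-0.6  0.4 -2.4] op 0.165
 shift [-0.0007 -0.0006  0.0114] turn [ 0.001  -0.0001 -0.0008]
(np.float64(295.76562911063064), np.float64(289.0494051867913)) (np.float64(295.79339613885026), np.float64(286.42484978284455))
```

View pics/s3x.png

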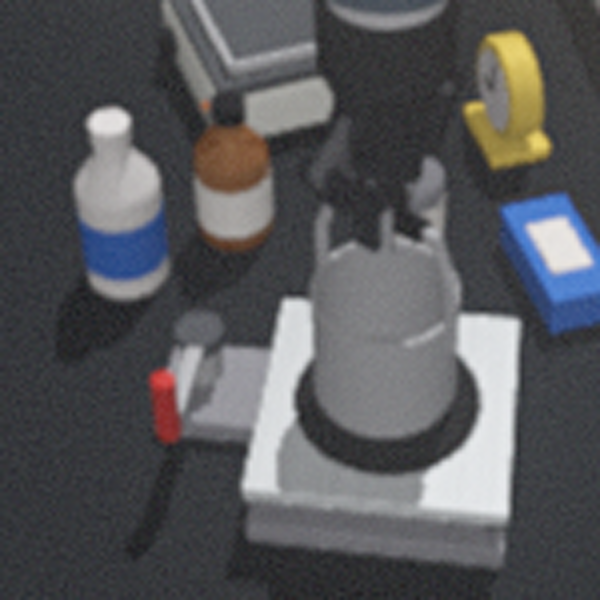

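The side view shows the pot upright, centred over the pad (pot 314–458, pad 295–481) and about 10 mm above it. I'll lower it slowly.

Request:
send_rows(targets=[-0.0005,-0.0005,0.002,0,0,0,-1,-0.0005,-0.0005,0.004,0,0,0,-1,-0.0005,-0.0005,0.006,0,0,0,-1,-0.0005,-0.0005,0.008,0,0,0,-1,-0.0005,-0.0005,0.009,0,0,0,-1,-0.0005,-0.0005,0.01,0,0,0,-1,-0.0005,-0.0005,0.01,0,0,0,-1])

```text
clock: 12.23
eef_pos: [645.2, -218.6, 186.8]
tcp_rot: [3.14, 0.0, 2.359]
contact_force: [0.2, 0.2, -4.0]
opening: 0.164
grasp_force: 58.5
```

Request:
send_rows(targets=[0,0,0.001,0,0,0,-1,0,0,0.001,0,0,0,-1,0,0,0.002,0,0,0,-1,0,0,0.002,0,0,0,-1])

```text
clock: 12.57
eef_pos: [645.3, -218.6, 184.9]
tcp_rot: [3.14, 0.001, 2.359]
contact_force: [-0.1, -0.5, -3.7]
opening: 0.166
grasp_force: 58.5
```

Request:
send_rows(targets=[0,0,0.001,0,0,0,-1,0,0,0.001,0,0,0,-1])

```text
clock: 12.73
eef_pos: [645.6, -218.7, 184.3]
tcp_rot: [3.14, 0.001, 2.359]
contact_force: [-0.5, 1.2, -1.4]
opening: 0.17
grasp_force: 58.7
```

Request:
send_rows(targets=[0,0,0.001,0,0,0,-1,0,0,0.001,0,0,0,-1])

```text
clock: 12.9
eef_pos: [646.0, -218.5, 184.2]
tcp_rot: [3.139, 0.002, 2.359]
contact_force: [-0.6, 1.8, 4.1]
opening: 0.166
grasp_force: 59.3
```

Contact made at about 4 N. I'll open gently and withdraw upward.

Request:
send_rows(targets=[0,0,0,0,0,0,-0.65,0,0,0,0,0,0,-0.55,0,0,0,0,0,0,-0.4,0,0,0,0,0,0,-0.2,0,0,0,0,0,0,0,0,0,0,0,0,0,0.1,0,0,0,0,0,0,0.1,0,0,-0.01,0,0,0,0.1,0,0,-0.03,0,0,0,0.1,0,0,-0.06,0,0,0,0.1,0,0,-0.1,0,0,0,0.1,0,0,-0.14,0,0,0,0.1], grip_force=20)

```text
clock: 13.9
eef_pos: [644.5, -218.5, 324.7]
tcp_rot: [3.141, -0.001, 2.359]
contact_force: [1.6, 0.1, 0.7]
opening: 0.553
grasp_force: 0.0
```

Request:
send_rows(targets=[0,0,0,0,0,0,0.1,0,0,0,0,0,0,0.1,0,0,0,0,0,0,0.1,0,0,0,0,0,0,0.1])

```text
clock: 14.23
eef_pos: [644.4, -218.4, 321.8]
tcp_rot: [3.141, -0.001, 2.359]
contact_force: [-0.1, 0.0, -0.4]
opening: 0.549
grasp_force: 0.0
```

```bash
python3 - <<'E'
from h import *
to(645,-218,330,2.36)
d,c=grab('side','s4')
cv2.imwrite('pics/s4x.png',cv2.resize(d['color'][190:340,200:350],None,fx=4,fy=4,interpolation=cv2.INTER_CUBIC))
E
```

```text
t 14.2333 p [ 644.4 -218.4  321.8] rpy [ 3.141e+00 -1.000e-03  2.359e+00] F [-0.1  0.  -0.4] op 0.549
 shift [-0.0001  0.0008 -0.0082] turn [ 0.0004 -0.0013 -0.0012]
```

View pics/s4x.png

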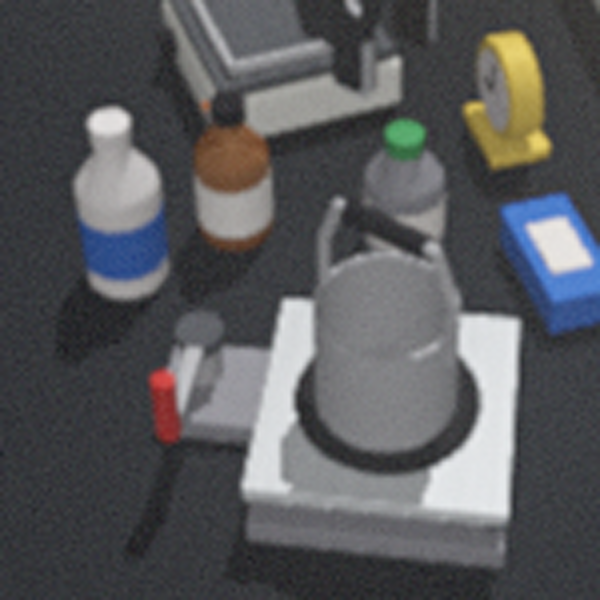

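The pot stands upright, centred on the pad (pot 315–460, pad 295–481, even margin in front). The lever and bottles are unmoved and the gripper is clear.

```bash
python3 -c "
from rig import r
print(r.sign_off())"
```

```text
the job is handed in; nothing more can be done
None
```

I swung the lever until the plate sat level, then moved the pot onto the round black pad, where it stands upright and centred with the gripper clear; the job is handed in, with no verdict returned.

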